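# Find the full gas purifier cartridge by weight and load it

## Task

Three purifier cartridges that look alike stand on the bench; one is full and clearly heavier than the two spent ones, so feel their weight in the gripper. Slide the full one into the dock's leaning sleeve until you feel it stop, fully home, and stand both spent ones upright in the grey returns tray. Leave everything else on the bench where it is.

Things in the scene. Friction and masses are not known exactly. Their poses are not given: they have to be found in the camera images.
- cartridge_1: One of three look-alike cartridges: upright aluminium can, 44 (own x) x 26 (own y) x 130 mm tall (z), paper labels, foot tapered to 38 x 20 mm over the lowest 6 mm, brass stub (10 mm dia. and high) on top. Same after a half turn about z. Origin: centre of its underside. One is full, about 600 g; two are spent, about 300 g (each +-15 %). Starts upright on the bench.
- cartridge_2: One of three look-alike cartridges: upright aluminium can, 44 (own x) x 26 (own y) x 130 mm tall (z), paper labels, foot tapered to 38 x 20 mm over the lowest 6 mm, brass stub (10 mm dia. and high) on top. Same after a half turn about z. Origin: centre of its underside. One is full, about 600 g; two are spent, about 300 g (each +-15 %). Starts upright on the bench.
- cartridge_3: One of three look-alike cartridges: upright aluminium can, 44 (own x) x 26 (own y) x 130 mm tall (z), paper labels, foot tapered to 38 x 20 mm over the lowest 6 mm, brass stub (10 mm dia. and high) on top. Same after a half turn about z. Origin: centre of its underside. One is full, about 600 g; two are spent, about 300 g (each +-15 %). Starts upright on the bench.
- dock: White purifier dock fixed to the bench: base 20 mm high, 170 mm long (own x -65 to +105), 130 mm wide (y); housing 70 mm high (gauge to 83) at x 60 to 105. Carries the leaning steel sleeve, whose mouth leans towards the dock's front (own -x, robot side). Origin: on the bench.
- sleeve: Dock's steel sleeve, leaning 30 deg. Origin: centre of its inner floor (the stop), 45 mm above the bench. Own z: out through the mouth; inner width 47 mm along own x, 29 mm along own y (level). Walls 5 mm, straight to z = 70 mm, flared lips to 82 mm. Seated: cartridge origin here, its z along this z, its y along this y (either way round), 48 mm showing.
- tray: Grey open returns tray, fixed to the bench, outside 170 (own x) x 100 (own y) x 50 mm tall, walls and floor 4 mm thick, empty. Origin: centre of its underside, on the bench.
- solvent_bottle: Bystander: clear glass bottle with white cap, 60 mm dia., 150 mm tall. Origin: centre of its underside.
- amber_bottle: Bystander: amber bottle with black cap, 56 mm dia., 140 mm tall. Origin: centre of its underside.
- beaker: Bystander: open glass beaker, 66 mm dia. at the rim, 85 mm tall. Origin: centre of its underside.
- vial_block: Bystander: white block 70 x 50 mm with six small vials, 52 mm tall overall. Origin: centre of its underside.
- septa_box: Bystander: small cardboard box 60 x 40 x 25 mm. Origin: centre of its underside.
- wrench: Bystander: steel wrench 150 mm long lying along its own x. Origin: under its middle.
Mind the look-alikes: they are no part of the job. Leave any purple or red look-alike of the cartridge_3 alone.

How it is judged:
By the outcome, as a careful person would: the job done as asked, in the order asked, and still so for the second after the job is handed in, with the robot touching nothing.
It also fails if it takes over 72 s, if anything falls off the work surface, if the arm or the gripper's body presses on something with over 40 N, if the wrist force passes 120 N, or if a joint passes its speed limit or range.

## Robot

A 6-joint arm with a two-finger parallel gripper is mounted at the origin on the work surface. World frame = base frame: x ahead of the robot, y to its left, z up, the work surface at z = 0. Lengths are in m, angles in rad, forces in N, time in s.
With the tool pointing down it reaches from about 0.325 to 0.9 m from the base axis. Payload 6.1 kg.
Tool frame: the origin (TCP) lies between the finger pads; the fingertips stand 8 mm ahead of it and the grasp point (between the pads) lies 11 mm behind it; z points along the fingers, y is the line along which they close (so a half turn about z gives the same grasp; the last joint's range is limited). The gripper opens to 85 mm and grips with 20 to 120 N. Pads are 22 mm wide; open, the fingers measure 114 mm over their backs; the gripper's body (76 mm by 85 mm) begins 54 mm behind the grasp point. The pads swing forward as they close: fully open they stand 13 mm farther back than shut.
Start: joints at [-1.322, 0.22, 1.526, -0, 1.395, -0.126], TCP at [0.229, -0.582, 0.239] pointing down, gripper open.
Joint ranges: [-2.98, 2.98], [-0.91, 2.08], [0.09, 2.57], [-1.24, 4.39], [0.2, 2.65], [-2.68, 2.68]. Speed limits (rad/s): [2.57, 2.57, 3.01, 3.14, 3.14, 3.14].

## Interface

Orientations are given as a unit quaternion [w, x, y, z].
In Python, from workcell import sensors, imaging, finish_job gives the robot as it stands.
- The arm moves only by the shell command python3 -m inch 'ROWS'. ROWS is JSON, a list of rows, each a list of 7 numbers: the shift along the tool's x, y, z in cm, then the turn, a rotation vector about the tool's x, y, z in rad, then the opening, from 0 (shut) to 1 (fully open). A call has exactly 10 rows; each row shifts and turns the commanded pose from where the row before left it, along the tool's axes as they then stand; what a row does not reach is not made up. A row lasts 1/8 s, in which the tool goes at most 62.5 mm and 10.7 degrees, less where a joint would pass 70% of its speed; a pose out of reach is approached as far as the arm can. A call is refused whole if a number of a shift passes 6.25 or a number of a turn 0.188, either way. A call with a gripper value outside its range is refused whole. The fingers move at their own pace and stop on an object; the grip force is fixed at half the most. Time passes only in rows, so rows that do not move let the fingers close, or fill a call up. It gives the time, the measured TCP pose, the force, the opening and the grip force at its end, in the units of the state.
- sensors.state(): the state, without advancing time (a new reading comes with each control period).
- imaging.grab_frame(name): name is "side" or "top" or "wrist"; returns the picture (480x640x3 uint8, red, green, blue); there is no depth.
- imaging.camera_params(name): a dict with "fovy" (degrees; the focal length in pixels is half the picture's height over the tangent of half this angle, whatever the lens; pixels are square), "cx", "cy" (the principal point, pixels), "R" (3x3) and "t" (3): a world point X has camera coordinates R X + t; the wrist camera has in their place "mount" (4x4, takes a point from camera to tool coordinates, whose origin is the TCP and whose axes are the flange's). Camera axes: x right, y down, z forward; pixel columns grow to the right and rows downward; lengths in m; the calibration is good to about 2 mm. A picture is of the moment at which its call begins: read the wrist's pose just before it. camera_params takes no time and is no camera call.
- finish_job(): hands the job in; it is judged then, once.
Trained networks look in the newest picture that a camera, given by its name, has taken for a name from the list of things; names that differ only in an ending like _2 or _b are one class to them, and where a whole thing is asked for, a point or a joint stands for the part that bears it (a point fixed in the world has none). Each returns a list of dicts, best first, with "confidence" (0 to 1); they miss things now and then, are a little off and sometimes report something else, mostly with a low value. They report only what shows in the picture. A call takes as long as a camera call. They do not tell look-alikes from the thing itself.
- imaging.boxes_of(camera, name): "rect" ([left, top, right, bottom] as shares, 0 to 1, of the picture: columns of its width, rows of its height, round what is visible of it).
- imaging.masks_of(camera, name): "mask" (480x640 bool, what is visible of it) and "rect" ([left, top, right, bottom] as shares, 0 to 1, of the picture: columns of its width, rows of its height, round what is visible of it).
The state is a dict: "clock": time; "qpos": joint angles; "joint_vel": joint speeds; "tau": joint torques, N m; "position": TCP position; "ee_rot": TCP orientation; "force": force on the tool from outside, world axes, zero at the start; "moment": the same for the moment, N m; "finger_gap": finger opening in m; "finger_force": force on a finger pad.
Only numpy, scipy, OpenCV 4.12 (cv2) and the standard library are available. Lean on these libraries where they do the work, as an engineer would, in place of code of your own. Each camera call takes 0.05 s, during which the arm holds its last target. There are 200 camera calls.

## Working session

There is one attempt and no reset: what is moved stays moved. The work goes in short steps, Python scripts to look and compute and a shell command to move; the robot and the scene stay as the last step left them, time stands still between calls to the robot, and variables do not carry over. Pictures are saved under pics/ and viewed, at most 10 in all, crops included, and the job is handed in when it is done.

```bash
mkdir -p pics; ls; python3 - <<'E'
from workcell import sensors, imaging
import cv2, numpy as np
print(sensors.state())
for c in ("side","top"):
    im=imaging.grab_frame(c); cv2.imwrite(f"pics/{c}0.png",im[:,:,::-1]); p=imaging.camera_params(c); print(c,p)
    for n in ("cartridge_1","dock","sleeve","tray"):
        for d in imaging.boxes_of(c,n): print(c,n,round(d["confidence"],2),(np.array(d["rect"])*[640,480,640,480]).round(0))
print(imaging.camera_params("wrist"))
E
```

```text
pics
{'clock': 0.0, 'qpos': array([-1.32211222e+00,  2.21222015e-01,  1.52763383e+00, -1.92800288e-05,
        1.39467070e+00, -1.26115892e-01]), 'joint_vel': array([-0.00042851,  0.00131221, -0.00035429, -0.00033489, -0.00088239,
        0.00032461]), 'tau': array([-3.73217745e-04, -4.96903110e+01, -3.89395559e+01, -2.04589924e-04,
        1.11839891e-02, -3.68904011e-06]), 'position': array([ 0.22863883, -0.58104316,  0.23818974]), 'ee_rot': array([-9.64546715e-04,  9.82491173e-01,  1.86306629e-01, -6.86925899e-05]), 'force': array([-0.62288292, -0.47055769, -0.10750648]), 'moment': array([ 0.03383895, -0.03336486,  0.00868736]), 'finger_force': 0.0, 'finger_gap': 0.08534305765865834}
side {'fovy': 54.080316960909634, 'cx': 322.3538190210665, 'cy': 248.90573627408236, 'R': array([[ 0.93714631, -0.34892932,  0.00226412],
       [-0.23347049, -0.63184549, -0.73909594],
       [ 0.25932282,  0.69211242, -0.67359637]]), 't': array([-0.51405505,  0.16769559,  0.75335466])}
side cartridge_1 0.92 [258. 198. 284. 257.]
side cartridge_1 0.89 [249. 294. 287. 367.]
side cartridge_1 0.81 [194.
[... 637 characters left out ...]
rtridge_1 0.72 [302. 151. 327. 185.]
top cartridge_1 0.72 [358. 317. 388. 344.]
top cartridge_1 0.69 [389. 280. 420. 309.]
top dock 0.97 [133. 146. 214. 260.]
top sleeve 0.96 [146. 192. 185. 237.]
top sleeve 0.51 [234. 180. 263. 221.]
top tray 0.66 [430. 184. 501. 277.]
{'fovy': 70.44598499387563, 'cx': 317.1199586903857, 'cy': 243.50235806648791, 'mount': array([[-5.98179505e-05, -9.62828217e-01, -2.70114458e-01,
         6.76827912e-02],
       [ 9.99999767e-01, -2.41082370e-04,  6.37888743e-04,
        -1.34807582e-03],
       [-6.79297115e-04, -2.70114357e-01,  9.62828008e-01,
        -1.34115711e-01],
       [ 0.00000000e+00,  0.00000000e+00,  0.00000000e+00,
         1.00000000e+00]])}
```

View pics/top0.png

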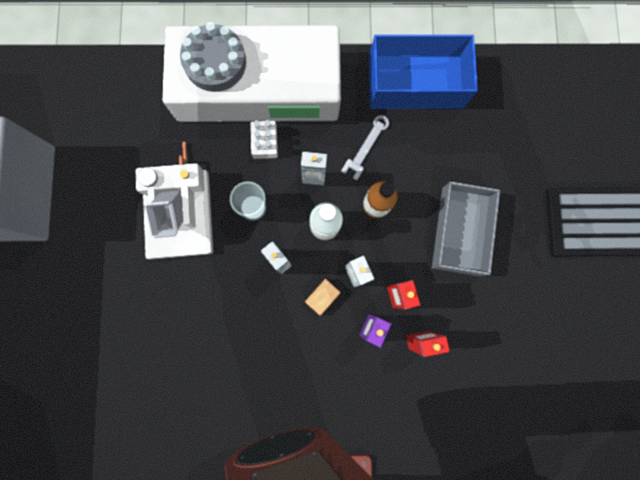

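View pics/side0.png

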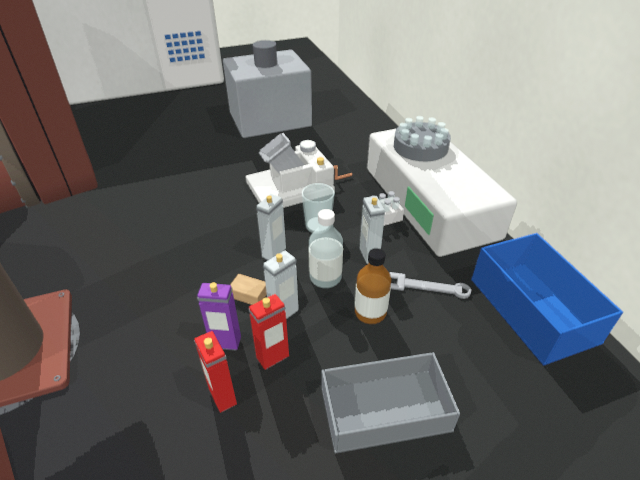

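The top view shows three silver cartridges at (276,258), (360,271) and (314,168). In the side view they are at (271,228), (281,286) and (372,230). The red ones, top (404,295) and (428,344), and the purple one at (376,331) are look-alikes, so I leave them alone. The dock is at top (178,210) and the grey tray at (467,228). The blue bin is no part of the job.

```bash
cat > h.py <<'E'
import numpy as np, cv2
from scipy.optimize import minimize
from scipy.spatial.transform import Rotation as Rn
from workcell import sensors, imaging
def proj(c,X,st=None):
    p=imaging.camera_params(c); f=240/np.tan(np.radians(p["fovy"]/2))
    if c=="wrist":
        T=np.eye(4); T[:3,:3]=Rn.from_quat(np.roll(st["ee_rot"],-1)).as_matrix(); T[:3,3]=st["position"]
        M=np.linalg.inv(T@p["mount"]); R,t=M[:3,:3],M[:3,3]
    else: R,t=p["R"],p["t"]
    C=X@R.T+t; return C[:,:2]/C[:,2:]*f+[p["cx"],p["cy"]]
def box(x,y,z): return np.array([[a,b,c] for a in x for b in y for c in z])
CART=[np.vstack([box((-.022,.022),(-.013,.013),(.006,.13)),box((-.019,.019),(-.010,.010),(0,0))]),
      box((-.0045,.0045),(-.0045,.0045),(.13,.14))]
TRAY=[box((-.085,.085),(-.05,.05),(0,.05))]
DOCK=[box((-.065,.105),(-.065,.065),(0,.02)),box((.06,.105),(-.065,.065),(0,.07))]
def yawT(v,P): return P@Rn.from_euler('z',v[2]).as_matrix().T+[v[0],v[1],v[3] if len(v)>3 else 0]
TI=Rn.from_euler('y',-30,degrees=True).as_matrix()
SL=[box((-.0285,.0285),(-.0195,.0195),(-.004,.082))@TI.T+[0,0,.045]]
def sil(c,parts,v,st=None,S=4):
    m=np.zeros((480*S,640*S),np.uint8)
    for P in parts:
        u=proj(c,yawT(v,P),st); h=cv2.convexHull(((u+.5)*S).astype(np.float32)); cv2.fillConvexPoly(m,np.round(h).astype(np.int32),1)
    return cv2.resize(m.astype(np.float32),(640,480),interpolation=cv2.INTER_AREA)
def fit(parts,obs,v0s):
    best=None
    def cost(v):
        e=0
        for c,m,st in obs:
            s=sil(c,parts,v,st); e+=1-np.minimum(s,m).sum()/np.maximum(s,m).sum()
        return e/len(obs)
    for v0 in v0s:
        s0=np.vstack([v0]+[np.array(v0)+d for d in np.eye(len(v0))*([.01,.01,.2][:len(v0)])])
        r=minimize(cost,v0,method="Nelder-Mead",options=dict(initial_simplex=s0,xatol=2e-4,fatol=1e-4,maxiter=150))
        if best is None or r.fun<best.fun: best=r
    return best
def ground(c,uv,z):
    p=imaging.camera_params(c); f=240/np.tan(np.radians(p["fovy"]/2))
    d=p["R"].T@np.array([(uv[0]-p["cx"])/f,(uv[1]-p["cy"])/f,1]); o=-p["R"].T@p["t"]
    return (o+d*(z-o[2])/d[2])[:2]
E
python3 - <<'E'
from h import *
ms={}
for n in ("cartridge_1","dock","sleeve","tray"):
    ms[n]={}
    for c in ("top","side"):
        imaging.grab_frame(c); ms[n][c]=[(d["mask"].astype(np.float32),(np.array(d["rect"])*[640,480,640,480])) for d in imaging.masks_of(c,n)]
def pick(n,c,uv):
    L=ms[n][c]
    return min(L,key=lambda q:np.hypot(*((q[1][:2]+q[1][2:])/2-uv)))
def run(n,parts,tuv,suv,z,yaws):
    o=[]
    for c,uv in (("top",tuv),("side",suv)):
        m,r=pick(n,c,uv); print(c,r.round(),end=' '); o.append((c,m,None))
    g=ground("top",tuv,z)
    b=fit(parts,o,[[*g,y] for y in yaws]); print(n,b.x.round(4),"cost",round(b.fun,3)); return b.x
Y=[0,.8,1.57,2.36]
A=run("cartridge_1",CART,(276,258),(271,228),.1,Y)
B=run("cartridge_1",CART,(360,271),(281,286),.1,Y)
C=run("cartridge_1",CART,(314,168),(372,230),.1,Y)
T=run("tray",TRAY,(467,228),(390,402),.03,[0,1.4,1.7])
D=run("dock",DOCK,(178,210),(299,170),.02,[-.2,0,.2])
S=run("sleeve",SL,(165,214),(282,153),.08,[-.2,0,.2])
im=cv2.imread("pics/top0.png"); im2=cv2.imread("pics/side0.png")
for v,P in ((A,CART),(B,CART),(C,CART),(T,TRAY),(D,DOCK),(S,SL)):
    for c,i in (("top",im),("side",im2)):
        for q in P: cv2.polylines(i,[cv2.convexHull(proj(c,yawT(v,q)).astype(np.float32)).round().astype(int)],True,(0,255,0),1)
a=cv2.resize(im[140:300,120:520],(800,320)); b=cv2.resize(im2[120:330,230:400],None,fx=1.3,fy=1.3); 
cv2.imwrite("pics/fit.png",a); cv2.imwrite("pics/fit2.png",cv2.resize(im2[120:420,180:480],(600,600)))
E
```

```text
top [263. 242. 290. 274.] side [259. 194. 286. 260.] cartridge_1 [0.4754 0.0724 0.6895] cost 0.093
top [392. 279. 417. 311.] side [265. 251. 299. 319.] cartridge_1 [ 0.4506 -0.0678  2.1246] cost 0.622
top [302. 152. 329. 183.] side [363. 197. 384. 261.] Traceback (most recent call last):
  File "<stdin>", line 19, in <module>
  File "<stdin>", line 15, in run
  File "h.py", line 34, in fit
    r=minimize(cost,v0,method="Nelder-Mead",options=dict(initial_simplex=s0,xatol=2e-4,fatol=1e-4,maxiter=150))
    res = _minimize_neldermead(fun, x0, args, callback, bounds=bounds,
                               **options)
    fxr = func(xr)
    fx = function(np.copy(x), *(wrapper_args + args))
  File "h.py", line 30, in cost
    s=sil(c,parts,v,st); e+=1-np.minimum(s,m).sum()/np.maximum(s,m).sum()
  File "h.py", line 23, in sil
    u=proj(c,yawT(v,P),st); h=cv2.convexHull(((u+.5)*S).astype(np.float32)); cv2.fillConvexPoly(m,np.round(h).astype(np.int32),1)
  File "h.py", line 6, in proj
    p=imaging.camera_params(c); f=240/np.tan(np.radians(p["fovy"]/2))
ValueError: time passes only in moves, steps and waits
```

```bash
python3 - <<'E'
s=open("h.py").read()
s=s.replace("def proj(","import functools\ncp=functools.cache(imaging.camera_params)\ndef proj(").replace("p=imaging.camera_params(c)","p=cp(c)")
open("h.py","w").write(s)
E
cat > look.py <<'E'
from h import *
ms={}
for n in ("cartridge_1","dock","sleeve","tray"):
    ms[n]={}
    for c in ("top","side"):
        imaging.grab_frame(c); ms[n][c]=[(d["mask"].astype(np.float32),(np.array(d["rect"])*[640,480,640,480])) for d in imaging.masks_of(c,n)]
        if n=="cartridge_1": imaging.grab_frame(c); ms[n][c]+=[(d["mask"].astype(np.float32),(np.array(d["rect"])*[640,480,640,480])) for d in imaging.masks_of(c,n)]
def run(n,parts,tuv,suv,z,yaws):
    o=[]
    for c,uv in (("top",tuv),("side",suv)):
        for m,r in ms[n][c]:
            if np.hypot(*((r[:2]+r[2:])/2-uv))<15: o.append((c,m,None))
    g=ground("top",tuv,z)
    b=fit(parts,o,[[*g,y] for y in yaws]); print(n,len(o),b.x.round(4),"cost",round(b.fun,3)); return b.x
Y=[0,.8,1.57,2.36]
A=run("cartridge_1",CART,(276,258),(271,228),.1,Y)
B=run("cartridge_1",CART,(360,271),(281,286),.1,Y)
C=run("cartridge_1",CART,(314,168),(372,230),.1,Y)
T=run("tray",TRAY,(467,228),(390,402),.03,[0,1.4,1.7])
D=run("dock",DOCK,(178,210),(299,170),.02,[-.2,0,.2])
S=run("sleeve",SL,(165,214),(282,153),.08,[-.2,0,.2])
im=cv2.imread("pics/top0.png"); im2=cv2.imread("pics/side0.png")
for v,P in ((A,CART),(B,CART),(C,CART),(T,TRAY),(D,DOCK),(S,SL)):
    for c,i in (("top",im),("side",im2)):
        for q in P: cv2.polylines(i,[cv2.convexHull(proj(c,yawT(v,q)).astype(np.float32)).round().astype(int)],True,(0,255,0),1)
a=cv2.resize(im[140:300,120:520],(800,320)); b=cv2.resize(im2[125:325,230:400],(340,280))
k=np.zeros((600,800,3),np.uint8); k[:320]=a; k[320:,:340]=b; k[320:,360:760]=cv2.resize(im[140:268,125:308],(400,280)); cv2.imwrite("pics/fit.png",k)
E
python3 look.py
```

```text
cartridge_1 4 [0.4755 0.0725 3.8254] cost 0.077
cartridge_1 4 [ 0.4491 -0.08    3.5307] cost 0.158
cartridge_1 4 [0.6472 0.0026 1.4023] cost 0.143
tray 2 [ 0.5348 -0.3005  2.9687] cost 0.026
dock 1 [0.5531 0.2774 0.0781] cost 0.052
sleeve 2 [ 0.5809  0.2815 -0.0183] cost 0.195
```

View pics/fit.png

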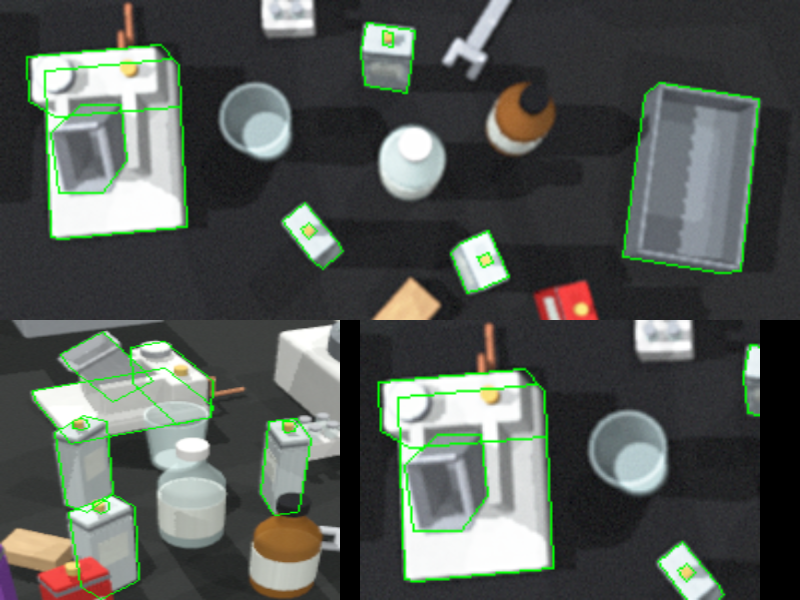

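Overlays match for the three silver cartridges and the tray. The sleeve fit is loose, so I'll refine it with the wrist camera. Now to weigh the silver cartridge at top (360,271), call it B.

```bash
cat > go.py <<'E'
# usage: go.py x y z heading [tilt_deg]: straight shift in current tool axes, and rotation vector
import sys
from h import *
a=list(map(float,sys.argv[1:])); st=sensors.state()
R=Rn.from_quat(np.roll(st["ee_rot"],-1)); tilt=a[4] if len(a)>4 else 0
G=Rn.from_euler('z',a[3])*Rn.from_euler('y',-tilt,degrees=True)*Rn.from_euler('x',np.pi)
d=R.inv().apply(np.array(a[:3])-st["position"])*100
print("t",round(st["clock"],2),"pos",st["position"].round(4),"F",st["force"].round(2),"M",st["moment"].round(3),"gap",round(st["finger_gap"],4),"ff",round(float(st["finger_force"]),1))
print("tool shift cm",d.round(2),"|",round(np.linalg.norm(d),1),"rotvec",(R.inv()*G).as_rotvec().round(3), "shift in goal axes",G.inv().apply(R.apply(d)).round(2))
E
python3 go.py .449 -.080 .2 .389
```

```text
t 2.3 pos [ 0.2288 -0.5816  0.2393] F [0.   0.22 0.55] M [-0.025 -0.005  0.023] gap 0.0853 ff 0.0
tool shift cm [ 38.86 -38.61   3.93] | 54.9 rotvec [-0.     0.    -0.014] shift in goal axes [ 39.4  -38.06   3.93]
```

The same side view again: silver B at (281,286), with red look-alikes at (270,332) and (216,370), and purple at (219,317).

```bash
python3 -m inch '[[4.3,-4.3,0.2,0,0,-0.014,0.6],[4.3,-4.3,0.2,0,0,0,0.6],[4.3,-4.3,0.2,0,0,0,0.6],[4.3,-4.3,0.2,0,0,0,0.6],[4.3,-4.3,0.2,0,0,0,0.6],[4.3,-4.3,0.2,0,0,0,0.6],[4.3,-4.3,0.2,0,0,0,0.6],[4.3,-4.3,0.2,0,0,0,0.6],[4.3,-4.2,0,0,0,0,0.6],[0,0,0,0,0,0,0.6]]'; python3 - <<'E'
from h import *
st=sensors.state(); im=imaging.grab_frame("wrist")
i=im[:,:,::-1].copy()
L=imaging.masks_of("wrist","cartridge_1")
for v in ([.449,-.08,.389],[.4755,.0725,.684]):
    for q in CART: cv2.polylines(i,[cv2.convexHull(proj("wrist",yawT(v,q),st).astype(np.float32)).round().astype(int)],True,(0,255,0),1)
    u=proj("wrist",yawT(v,CART[0]),st).mean(0)
    for d in L:
        r=np.array(d["rect"])*[640,480,640,480]; 
        if np.hypot(*((r[:2]+r[2:])/2-u))<80:
            b=fit(CART,[("wrist",d["mask"].astype(np.float32),st)],[v]); print(d["confidence"],r.round(),b.x.round(4),b.fun)
cv2.imwrite("pics/w1.png",i)
E
python3 go.py .449 -.080 .096 .389
```

```text
clock: 3.55
position: [0.4423, -0.0743, 0.2235]
ee_rot: [-0.0, 0.98, 0.197, 0.0]
force: [0.5, -0.6, -0.5]
finger_gap: 0.0511
finger_force: 0.0
0.77 [308. 194. 346. 276.] [ 0.4472 -0.079   0.4124] 0.0266115665435791
0.85 [ 91.  78. 211. 161.] [0.4735 0.0721 0.6802] 0.02534693479537964
t 3.65 pos [ 0.4414 -0.0777  0.2234] F [ 0.22 -0.41  0.15] M [-0.042  0.014  0.005] gap 0.0514 ff 0.0
tool shift cm [ 0.62  0.5  12.74] | 12.8 rotvec [0.    0.    0.002] shift in goal axes [ 0.61  0.5  12.74]
```

View pics/w1.png

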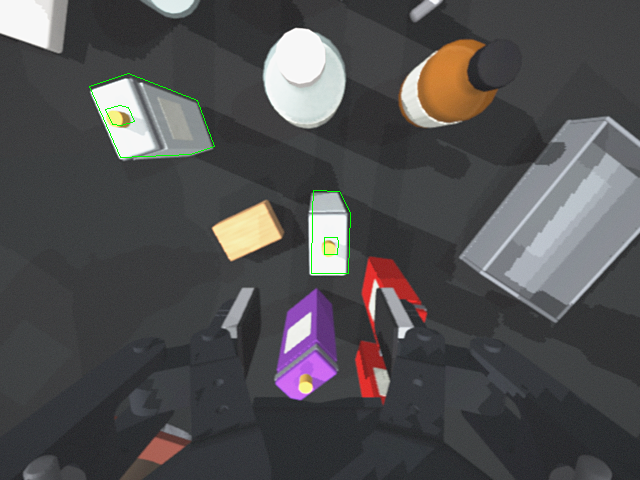

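The wrist view confirms it: silver B has its stub at (330,246) and A its stub at (120,118). The purple (306,384) and red (390,290) look-alikes stand nearby. I'll check finger clearance to the red one.

```bash
python3 - <<'E'
from h import *
for uv in ((410,294),(380,332)):
    g=ground("top",uv,.14); d=g-[.448,-.0795]; h=.40
    print(g.round(3),"along tool x",(d@[np.cos(h),np.sin(h)]).round(3),"tool y",(d@[np.sin(h),-np.cos(h)]).round(3))
E
python3 -m inch '[[0.3,0.2,1,0,0,-0.01,0.5],[0.24,0.22,1,0,0,0,0.5],[0,0,0,0,0,0,0.5],[0,0,0,0,0,0,0.5],[0,0,0,0,0,0,0.5],[0,0,0,0,0,0,0.5],[0,0,0,0,0,0,0.5],[0,0,0,0,0,0,0.5],[0,0,0,0,0,0,0.5],[0,0,0,0,0,0,0.5]]'; python3 go.py .448 -.0795 .096 .4
```

```text
[ 0.406 -0.16 ] along tool x -0.07 tool y 0.058
[ 0.343 -0.107] along tool x -0.108 tool y -0.016
clock: 4.9
position: [0.448, -0.0798, 0.2033]
ee_rot: [-0.0, 0.98, 0.198, -0.0]
force: [-0.2, 0.5, -0.5]
finger_gap: 0.0427
finger_force: 0.0
t 4.9 pos [ 0.448  -0.0798  0.2033] F [-0.22  0.49 -0.46] M [ 0.085  0.055 -0.033] gap 0.0427 ff 0.0
tool shift cm [ 0.02 -0.03 10.73] | 10.7 rotvec [-0.     0.    -0.001] shift in goal axes [ 0.02 -0.03 10.73]
```

```bash
python3 -m inch '[[0,0,3,0,0,0,0.5],[0,0,3,0,0,0,0.5],[0,0,3,0,0,0,0.5],[0,0,1.7,0,0,0,0.5],[0,0,0,0,0,0,0.5],[0,0,0,0,0,0,0],[0,0,0,0,0,0,0],[0,0,0,0,0,0,0],[0,0,0,0,0,0,0],[0,0,-1,0,0,0,0]]' && python3 -m inch '[[0,0,-2,0,0,0,0],[0,0,-2,0,0,0,0],[0,0,0,0,0,0,0],[0,0,0,0,0,0,0],[0,0,0,0,0,0,0],[0,0,0,0,0,0,0],[0,0,0,0,0,0,0],[0,0,0,0,0,0,0],[0,0,0,0,0,0,0],[0,0,0,0,0,0,0]]'; python3 go.py .448 -.0795 .096 .4; python3 go.py .448 -.0795 .096 .4
```

```text
clock: 6.15
position: [0.4465, -0.0794, 0.1053]
ee_rot: [-0.001, 0.98, 0.198, -0.001]
force: [0.5, -0.3, -6.5]
finger_gap: 0.0255
finger_force: 59.5
clock: 7.4
position: [0.448, -0.0799, 0.1463]
ee_rot: [-0.0, 0.98, 0.198, 0.0]
force: [-1.1, -0.4, -6.0]
finger_gap: 0.0254
finger_force: 59.6
t 7.4 pos [ 0.448  -0.0799  0.1463] F [-1.07 -0.41 -6.04] M [0.034 0.024 0.034] gap 0.0254 ff 59.6
tool shift cm [ 0.01 -0.03  5.03] | 5.0 rotvec [ 0.    -0.    -0.001] shift in goal axes [ 0.01 -0.03  5.03]
t 7.4 pos [ 0.448  -0.0799  0.1463] F [-1.07 -0.41 -6.04] M [0.034 0.024 0.034] gap 0.0254 ff 59.6
tool shift cm [ 0.01 -0.03  5.03] | 5.0 rotvec [ 0.    -0.    -0.001] shift in goal axes [ 0.01 -0.03  5.03]
```

About 6.0 N, so roughly 615 g: B is the full one. I'll lift it and carry it to a view pose in front of the sleeve.

```bash
python3 -m inch '[[0,0,-6,0,0,0.16,0],[0,0,-6,0,0,0.16,0],[-0.9,-6.1,0,0,0,0,0],[-0.9,-6.1,0,0,0,0,0],[-0.9,-6.1,0,0,0,0,0],[-0.9,-6.1,0,0,0,0,0],[-0.9,-6.1,0,0,0,0,0],[-0.9,-6.1,0,0,0,0,0],[0,0,0,0,0,0,0],[0,0,0,0,0,0,0]]' && python3 -m inch '[[0,0,0,0,0.174,0,0],[0,0,0,0,0.174,0,0],[0,0,0,0,0.175,0,0],[0,0,0,0,0,0,0],[0,0,0,0,0,0,0],[0,0,0,0,0,0,0],[0,0,0,0,0,0,0],[0,0,0,0,0,0,0],[0,0,0,0,0,0,0],[0,0,0,0,0,0,0]]'; python3 go.py .36 .28 .26 .078 30; python3 - <<'E'
from h import *
import pickle
st=sensors.state(); im=imaging.grab_frame("wrist"); cv2.imwrite("pics/w2.png",im[:,:,::-1]); 
pickle.dump(st,open("st2.pkl","wb"))
for n in ("sleeve","cartridge_1","dock"):
    for d in imaging.masks_of("wrist",n): print(n,d["confidence"],(np.array(d["rect"])*[640,480,640,480]).round())
E
```

```text
clock: 8.65
position: [0.365, 0.2808, 0.266]
ee_rot: [0.0, 0.999, 0.04, -0.0]
force: [-0.8, 0.4, -6.0]
finger_gap: 0.0252
finger_force: 64.3
clock: 9.9
position: [0.3653, 0.2808, 0.2662]
ee_rot: [-0.01, 0.965, 0.038, 0.258]
force: [0.6, 0.1, -6.7]
finger_gap: 0.0254
finger_force: 64.6
t 9.9 pos [0.3653 0.2808 0.2662] F [ 0.58  0.05 -6.69] M [-0.021  0.893  0.073] gap 0.0254 ff 64.6
tool shift cm [-0.77  0.04  0.27] | 0.8 rotvec [-0.     0.001  0.001] shift in goal axes [-0.77  0.04  0.27]
sleeve 0.57 [313. 106. 360. 176.]
cartridge_1 0.8 [472. 192. 588. 267.]
cartridge_1 0.77 [278. 222. 355. 401.]
cartridge_1 0.68 [520.  47. 635. 141.]
dock 0.88 [278.  65. 389. 230.]
dock 0.24 [276. 224. 356. 405.]
```

View pics/w2.png

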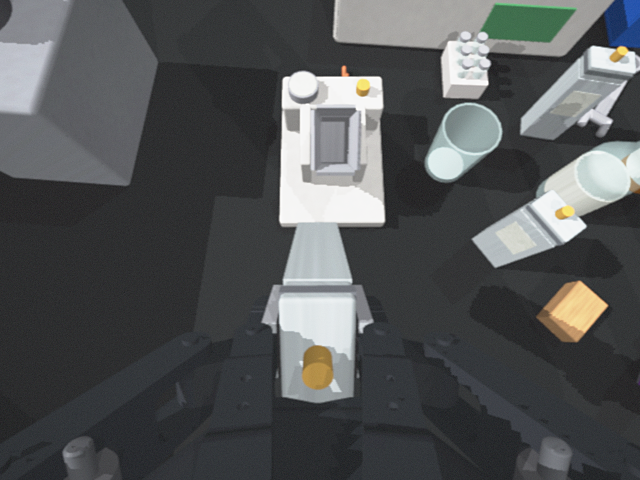

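The wrist view shows the sleeve mouth around (337,140), the held cartridge straight in the gripper with its stub at (318,366), A at (530,230) and C at (580,95). I'll go closer for a precise sleeve fit.

```bash
python3 -m inch '[[0,0,3.5,0,0,0,0],[0,0,3.5,0,0,0,0],[0,0,0,0,0,0,0],[0,0,0,0,0,0,0],[0,0,0,0,0,0,0],[0,0,0,0,0,0,0],[0,0,0,0,0,0,0],[0,0,0,0,0,0,0],[0,0,0,0,0,0,0],[0,0,0,0,0,0,0]]'; cat > sl.py <<'E'
from h import *
import pickle
st=sensors.state(); im=imaging.grab_frame("wrist"); i=np.ascontiguousarray(im[:,:,::-1]); cv2.imwrite("pics/w3.png",i)
pickle.dump(st,open("st3.pkl","wb"))
out=[]
RIM=[(box((-.0315,.0315),(-.0225,.0225),(.082,.082)))@TI.T+[0,0,.045]]
for n,P in (("sleeve",RIM),("dock",DOCK)):
    for d in imaging.masks_of("wrist",n):
        r=np.array(d["rect"])*[640,480,640,480]; print(n,d["confidence"],r.round())
        if d["confidence"]<.5: continue
        b=fit(P,[("wrist",d["mask"].astype(np.float32),st)],[[.56,.28,.07]]); print(b.x.round(4),b.fun); out.append(b.x)
        c,_=cv2.findContours(d["mask"].astype(np.uint8),0,2); cv2.drawContours(i,c,-1,(0,0,255) if n=="sleeve" else (255,0,0),1)
        if n=="sleeve": sx=b.x; rr=r
for w,h,z in ((.0235,.0145,.07),(.0315,.0225,.082)):
    u=proj("wrist",yawT(sx,np.array([[-w,-h,z],[w,-h,z],[w,h,z],[-w,h,z]])@TI.T+[0,0,.045]),st); cv2.polylines(i,[u.round().astype(int)],True,(0,255,0),1)
x0,y0=int(rr[0])-35,max(0,int(rr[1])-25); print("crop",x0,y0)
a=cv2.imread("pics/w3.png")
k=np.hstack([cv2.resize(q[y0:y0+120,x0:x0+100],(400,480),interpolation=cv2.INTER_NEAREST) for q in (a,i)]); cv2.imwrite("pics/w3c.png",k)
E
python3 sl.py; python3 go.py .36 .28 .26 .078 30
```

```text
clock: 11.35
position: [0.4002, 0.2835, 0.2056]
ee_rot: [-0.01, 0.965, 0.038, 0.258]
force: [0.2, -0.2, -5.1]
finger_gap: 0.0256
finger_force: 64.6
sleeve 0.75 [309.  95. 374. 183.]
[ 0.5795  0.2763 -0.0067] 0.12719708681106567
dock 0.78 [274.  49. 397. 244.]
[0.5514 0.2776 0.0793] 0.096923828125
crop 273 70
t 11.5 pos [0.4002 0.2835 0.2056] F [ 1.14  0.61 -5.55] M [-0.101  0.828  0.016] gap 0.0252 ff 64.6
tool shift cm [-0.78  0.03 -6.73] | 6.8 rotvec [-0.     0.001  0.001] shift in goal axes [-0.77  0.04 -6.73]
```

View pics/w3c.png

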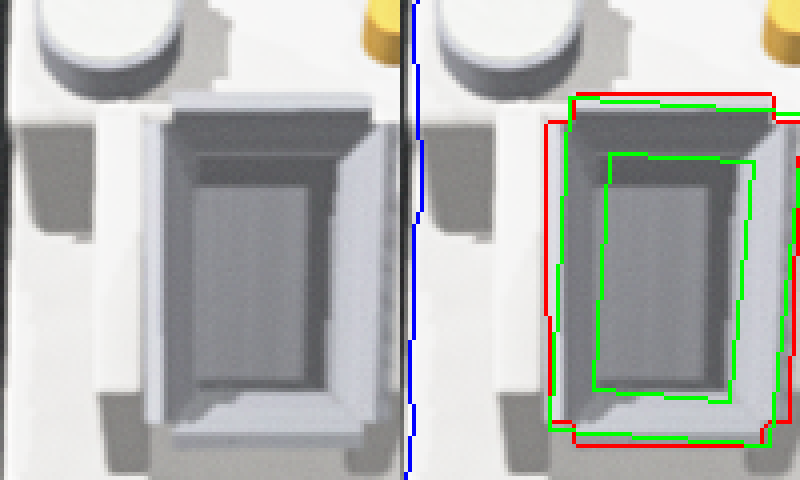

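The crop at offset (273,70), scale 4 shows the sleeve bore clearly. The straight-tube edge (z=70 mm) spans columns 193–335 and rows 152–389. The floor's right edge is at 305, with rows 185–380. The edges are parallel to the image, so the sleeve yaw equals the tool heading. Next I'll solve the sleeve position and the in-hand cartridge pose with the same camera.

```bash
cat > al.py <<'E'
from h import *
import pickle
from scipy.optimize import least_squares
st=pickle.load(open("st3.pkl","rb"))
R=Rn.from_quat(np.roll(st["ee_rot"],-1)).as_matrix()
# camera in tool frame
tst=dict(ee_rot=np.array([1.,0,0,0]),position=np.zeros(3))
U=lambda x:273+x/4-.5; V=lambda y:70+y/4-.5
F=np.diag([1,-1,-1.])  # sleeve axes -> tool axes when aligned (x same, y and z flipped)
def res(p,full=False):
    o=np.array([p[0],p[1],p[2]])  # sleeve origin in tool frame
    yaw=Rn.from_euler('z',p[3]).as_matrix()
    q=lambda *a: proj("wrist",(np.array([a])@F.T@yaw.T)+o,tst)[0]
    w,h=.0235,.0145
    # tool y -> image x ; sleeve +y -> tool -y -> image left
    return np.array([q(0,h,.07)[0]-U(193),q(0,-h,.07)[0]-U(335),q(w,0,.07)[1]-V(152),q(-w,0,.07)[1]-V(389),
      q(0,-h,0)[0]-U(305),q(w,0,0)[1]-V(185),q(-w,0,0)[1]-V(380),
      q(w,-h,0)[0]-q(-w,-h,0)[0]-0.5])
r=least_squares(res,[.08,0,.25,0],x_scale=[.01,.01,.01,.1]); print("sleeve origin in tool",r.x.round(4),"res px",r.fun.round(2))
print("world sleeve",(R@r.x[:3]+st["position"]).round(4))
# held cartridge
best=[d for d in imaging.masks_of("wrist","cartridge_1") if 300<(d["rect"][0]+d["rect"][2])*320<335 and d["rect"][3]>.7]
m=best[0]["mask"].astype(np.float32); print(best[0]["rect"])
P=np.vstack(CART[:1]); 
def cost(p,ret=False):
    T=Rn.from_euler('yz',[p[2],p[3]]).as_matrix()
    s=np.zeros((1920,2560),np.uint8)
    for Q in CART:
        X=((Q-[0,0,.107])@F.T@T.T)+[p[0],p[1],-.011]
        u=proj("wrist",X,tst); cv2.fillConvexPoly(s,np.round(cv2.convexHull(((u+.5)*4).astype(np.float32))).astype(np.int32),1)
    s=cv2.resize(s.astype(np.float32),(640,480),interpolation=cv2.INTER_AREA)
    return s if ret else 1-np.minimum(s,m).sum()/np.maximum(s,m).sum()
s0=np.vstack([np.zeros(4),np.diag([.005,.005,.1,.1])])
b=minimize(cost,np.zeros(4),method="Nelder-Mead",options=dict(initial_simplex=s0,xatol=1e-4,fatol=1e-4)); print("held x,y,pitch,yaw",b.x.round(4),b.fun)
i=cv2.imread("pics/w3.png"); s=cost(b.x,True); 
for mm,col in ((m,(0,0,255)),(s,(0,255,0))):
    c,_=cv2.findContours((mm>.5).astype(np.uint8),0,2); cv2.drawContours(i,c,-1,col,1)
cv2.imwrite("pics/w3h.png",cv2.resize(i[200:420,250:390],None,fx=2.7,fy=2.7))
E
python3 al.py
```

```text
sleeve origin in tool [ 0.0752  0.0167  0.2276 -0.0143] res px [ 0.17 -0.04  0.06  0.67 -0.17 -0.15 -0.75 -0.  ]
world sleeve [0.5797 0.2809 0.046 ]
[0.4323, 0.4679, 0.5569, 0.8377]
held x,y,pitch,yaw [ 0.0028 -0.001  -0.0538  0.0056] 0.06017494201660156
```

View pics/w3h.png

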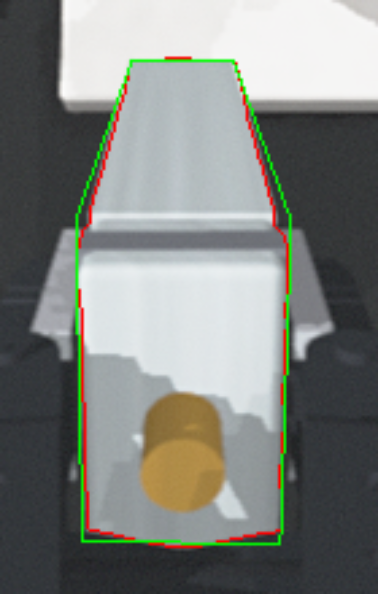

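```bash
cat > held.py <<'E'
from h import *
from scipy.optimize import least_squares
tst=dict(ee_rot=np.array([1.,0,0,0]),position=np.zeros(3)); F=np.diag([1,-1,-1.])
U=lambda x:250+x/2.7-.5; V=lambda y:200+y/2.7-.5
def res(p):
    T=Rn.from_euler('y',p[2]).as_matrix()
    q=lambda *a: proj("wrist",((np.array([a])-[0,0,.107])@F.T@T.T)+[p[0],p[1],-.011+p[3]],tst)[0]
    e=[*(q(.019,.010,0)-[U(131),V(60)]),*(q(.019,-.010,0)-[U(235),V(60)]),*(q(0,0,.14)-[U(183),V(475)]),q(.005,0,.13)[1]-V(394),q(.022,0,.13)[1]-V(258)]
    return np.array(e+[p[3]*500])
r=least_squares(res,np.zeros(4),x_scale=[.01,.01,.1,.01]); print("x,y,pitch,dz",r.x.round(4)); print("res",r.fun.round(2))
E
python3 held.py
```

```text
x,y,pitch,dz [ 0.0005 -0.0009 -0.0069 -0.0025]
res [ 4.55 -0.   -4.79  0.    0.1   0.96 -1.75  0.63 -1.27]
```

```bash
sed -i 's/q(.019,.010,0)/q(.022,.013,.006)/; s/q(.019,-.010,0)/q(.022,-.013,.006)/' held.py; python3 held.py; python3 go.py .36 .28 .26 .078 30
```

```text
x,y,pitch,dz [-0.0005 -0.0009 -0.0183 -0.0016]
res [-0.22  0.08 -0.    0.08  0.1   0.49 -1.67  0.98 -0.8 ]
t 11.55 pos [0.4002 0.2835 0.2056] F [-0.2   0.31 -6.36] M [-0.039  0.839 -0.032] gap 0.0258 ff 64.6
tool shift cm [-0.78  0.03 -6.73] | 6.8 rotvec [-0.     0.001  0.001] shift in goal axes [-0.78  0.04 -6.73]
```

```bash
python3 -m inch '[[2,0.5,0,0,0,0,0],[2,0.5,0,0,0,0,0],[2,0.5,0,0,0.018,0,0],[1.6,0.26,0,0,0,0,0],[0,0,1.5,0,0,0,0],[0,0,1.6,0,0,0,0],[0,0,0,0,0,0,0],[0,0,0,0,0,0,0],[0,0,0,0,0,0,0],[0,0,0,0,0,0,0]]'; python3 - <<'E'
from h import *
st=sensors.state(); R=Rn.from_quat(np.roll(st["ee_rot"],-1)).as_matrix()
S=np.array([.5797,.2809,.046]); o=R.T@(S-st["position"]); print("sleeve in tool",o.round(4),"pitch/heading", Rn.from_matrix(R).as_euler('zyx').round(4))
im=imaging.grab_frame("wrist"); i=np.ascontiguousarray(im[:,:,::-1])
a=cv2.resize(i[110:310,230:400],(680,800),interpolation=cv2.INTER_CUBIC)[:600]; 
cv2.imwrite("pics/w4.png",cv2.resize(i[60:360,230:400],(340,600),interpolation=cv2.INTER_CUBIC))
E
```

```text
clock: 12.8
position: [0.483, 0.2727, 0.2179]
ee_rot: [-0.011, 0.963, 0.038, 0.267]
force: [0.4, -0.0, -6.5]
finger_gap: 0.0254
finger_force: 64.6
sleeve in tool [-0.0056 -0.0005  0.1973] pitch/heading [-0.0923  0.54   -3.0936]
```

View pics/w4.png

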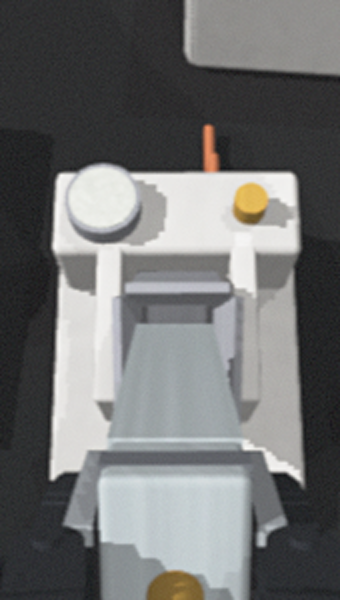

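Aligned in the mouth: the foot edge is at crop columns 137–213 and the lips at 120–238. A small correction, then insert in stages watching force.

```bash
python3 -m inch '[[-0.12,0.06,0,0,0,0,0],[0,0,0.6,0,0,0,0],[-0.01,0,0.6,0,0,0,0],[-0.01,0,0.6,0,0,0,0],[-0.01,0,0.6,0,0,0,0],[-0.01,0,0.6,0,0,0,0],[-0.01,0,0.5,0,0,0,0],[0,0,0,0,0,0,0],[0,0,0,0,0,0,0],[0,0,0,0,0,0,0]]'; cat > chk.py <<'E'
from h import *
st=sensors.state(); R=Rn.from_quat(np.roll(st["ee_rot"],-1)).as_matrix()
S=np.array([.5797,.2809,.046]); Z=Rn.from_euler('z',.0775).as_matrix()@TI; o=Z.T@(st["position"]+R@[-.0025,-.0009,.0945]-S)
print("cartridge in sleeve mm",(o*1000).round(1),"F tool",(R.T@st["force"]).round(2),"M tool",(R.T@st["moment"]).round(2))
E
python3 chk.py
```

```text
clock: 14.1
position: [0.4997, 0.2732, 0.1868]
ee_rot: [-0.011, 0.963, 0.038, 0.267]
force: [0.1, 1.1, -7.2]
finger_gap: 0.0253
finger_force: 64.6
cartridge in sleeve mm [-0.  -0.5 67.6] F tool [-3.54 -1.08  6.32] M tool [ 0.   -0.92 -0.  ]
```

```bash
python3 -m inch '[[0,0,0.3,0,0,0,0],[-0.01,0,0.4,0,0,0,0],[-0.01,0,0.4,0,0,0,0],[-0.01,0,0.5,0,0,0,0],[-0.01,0,0.5,0,0,0,0],[-0.01,0,0.5,0,0,0,0],[-0.01,0,0.5,0,0,0,0],[0,0,0,0,0,0,0],[0,0,0,0,0,0,0],[0,0,0,0,0,0,0]]'; python3 chk.py
```

```text
clock: 15.35
position: [0.515, 0.2744, 0.1598]
ee_rot: [-0.011, 0.963, 0.038, 0.267]
force: [0.6, 0.1, -6.7]
finger_gap: 0.0254
finger_force: 64.6
cartridge in sleeve mm [-0.2 -0.5 36.5] F tool [-2.97 -0.05  6.09] M tool [-0.02 -0.87 -0.01]
```

No contact force. Continuing, slower towards the stop.

```bash
python3 -m inch '[[0,0,0.5,0,0,0,0],[-0.01,0,0.5,0,0,0,0],[-0.01,0,0.5,0,0,0,0],[-0.01,0,0.5,0,0,0,0],[-0.01,0,0.5,0,0,0,0],[0,0,0.4,0,0,0,0],[0,0,0.2,0,0,0,0],[0,0,0.2,0,0,0,0],[0,0,0,0,0,0,0],[0,0,0,0,0,0,0]]'; python3 chk.py
```

```text
clock: 16.6
position: [0.5316, 0.2757, 0.1312]
ee_rot: [-0.011, 0.963, 0.038, 0.267]
force: [0.0, 0.0, -6.7]
finger_gap: 0.0253
finger_force: 64.8
cartridge in sleeve mm [-0.1 -0.5  3.4] F tool [-3.42 -0.04  5.76] M tool [-0.   -0.85 -0.01]
```

```bash
python3 -m inch '[[0,0,0.1,0,0,0,0],[0,0,0.1,0,0,0,0],[0,0,0.1,0,0,0,0],[0,0,0.1,0,0,0,0],[0,0,0,0,0,0,0],[0,0,0,0,0,0,0],[0,0,0,0,0,0,0],[0,0,0,0,0,0,0],[0,0,0,0,0,0,0],[0,0,0,0,0,0,0]]'; python3 chk.py
```

```text
clock: 17.85
position: [0.5341, 0.2763, 0.1305]
ee_rot: [-0.011, 0.963, 0.038, 0.268]
force: [-17.8, -4.1, 16.3]
finger_gap: 0.0253
finger_force: 68.8
cartridge in sleeve mm [ 1.9 -0.   1.5] F tool [ -7.04   2.65 -23.32] M tool [-0.77 -1.91 -0.02]
```

The axial force went from +5.8 to −23 N at about 1.5 mm estimated, which matches the stop. Easing the preload, releasing and retreating.

```bash
python3 -m inch '[[0,0,-0.15,0,0,0,0],[0,0,0,0,0,0,0],[0,0,0,0,0,0,0.5],[0,0,0,0,0,0,0.5],[0,0,0,0,0,0,0.5],[0,0,-2,0,0,0,0.5],[0,0,-5,0,0,0,0.5],[0,0,-5,0,0,0,0.5],[-4,0,-2,0,0,0,0.5],[0,0,0,0,0,0,0.5]]'; cat > seat.py <<'E'
from h import *
st=sensors.state(); im=imaging.grab_frame("wrist"); cv2.imwrite("pics/w5.png",im[:,:,::-1])
i=np.ascontiguousarray(im[:,:,::-1]); tst=None
S=np.array([.5797,.2809,.046])
for k in (0,.005,.01):
    X=(np.vstack([box((-.022,.022),(-.013,.013),(.084,.13))])+[0,0,k])@TI.T
    v=[S[0],S[1],.0775,S[2]]; u=proj("wrist",yawT(v,X),st); print(k,"predicted rect",u.min(0).round(1),u.max(0).round(1),"stub top",proj("wrist",yawT(v,np.array([[0,0,.14+k]])@TI.T),st).round(1))
    if k==0: cv2.polylines(i,[cv2.convexHull(u.astype(np.float32)).round().astype(int)],True,(0,255,0),1); c=u.mean(0).astype(int)
for d in imaging.masks_of("wrist","cartridge_1"): 
    r=np.array(d["rect"])*[640,480,640,480]
    print(d["confidence"],r.round(1))
hs=cv2.cvtColor(im,cv2.COLOR_RGB2HSV); y=cv2.inRange(hs,(12,120,80),(30,255,255)); n,_,s,ce=cv2.connectedComponentsWithStats(y)
print([(ce[j].round(1),s[j].tolist()) for j in range(1,n) if s[j][4]>30])
cv2.imwrite("pics/w5c.png",i)
E
python3 seat.py; python3 go.py .4745 .0723 .2 .682
```

```text
clock: 19.1
position: [0.425, 0.2675, 0.2286]
ee_rot: [-0.011, 0.963, 0.039, 0.267]
force: [0.4, 0.9, 0.1]
finger_gap: 0.0426
finger_force: 0.0
0 predicted rect [298.1 154.3] [335.9 217.5] stub top [[316.9 188. ]]
0.005 predicted rect [297.7 154.3] [336.3 218.8] stub top [[316.9 188.7]]
0.01 predicted rect [297.3 154.3] [336.7 220.1] stub top [[316.9 189.4]]
0.85 [478.3 245.4 616.4 320.9]
0.84 [298.  157.3 336.  221.1]
[(array([351.7, 115.6]), [345, 107, 15, 18, 219]), (array([317.7, 192.2]), [311, 185, 14, 15, 157]), (array([591.3, 273.7]), [579, 266, 25, 16, 270])]
t 19.2 pos [0.427  0.2677 0.2289] F [-0.34  0.09 -0.2 ] M [-0.017  0.25  -0.001] gap 0.0427 ff 0.0
tool shift cm [ 1.24 19.86  4.11] | 20.3 rotvec [ 0.163 -0.526 -0.587] shift in goal axes [-8.63 18.17  2.89]
```

```bash
python3 -m inch '[[0,0,0,0.0326,-0.1052,-0.1174,0.5],[0,0,0,0.0326,-0.1052,-0.1174,0.5],[0,0,0,0.0326,-0.1052,-0.1174,0.5],[0,0,0,0.0326,-0.1052,-0.1174,0.5],[0,0,0,0.0326,-0.1052,-0.1174,0.5],[-2.15,4.54,0.7,0,0,0,0.5],[-2.15,4.54,0.7,0,0,0,0.5],[-2.15,4.54,0.7,0,0,0,0.5],[-2.15,4.54,0.7,0,0,0,0.5],[0,0,0,0,0,0,0.5]]'; cat > ref.py <<'E'
import sys
from h import *
v=list(map(float,sys.argv[1:4])); st=sensors.state(); imaging.grab_frame("wrist")
u=proj("wrist",yawT(v,CART[0]),st); u=(u.min(0)+u.max(0))/2
for d in imaging.masks_of("wrist","cartridge_1"):
    r=np.array(d["rect"])*[640,480,640,480]
    if np.hypot(*((r[:2]+r[2:])/2-u))<60:
        b=fit(CART,[("wrist",d["mask"].astype(np.float32),st)],[v]); print(round(d["confidence"],2),r.round(),"pred",u.round(),b.x.round(4),round(b.fun,3))
E
python3 ref.py .4745 .0723 .682; python3 go.py .4745 .0723 .096 .682; python3 - <<'E'
from h import *
S=[.5797,.2809,.0775,.046]
for c in ("side","top"):
    im=imaging.grab_frame(c); hs=cv2.cvtColor(im,cv2.COLOR_RGB2HSV); y=cv2.inRange(hs,(12,120,80),(30,255,255)); n,_,s,ce=cv2.connectedComponentsWithStats(y)
    for k in (0,.005,.01): print(c,k,proj(c,yawT(S,np.array([[0,0,.135+k]])@TI.T)).round(1))
    print([(ce[j].round(1).tolist(),int(s[j][4])) for j in range(1,n) if s[j][4]>8])
E
```

```text
clock: 20.45
position: [0.4754, 0.0686, 0.1992]
ee_rot: [0.0, 0.944, 0.331, -0.001]
force: [-0.3, -0.6, 0.1]
finger_gap: 0.0428
finger_force: 0.0
0.91 [292. 195. 335. 294.] pred [314. 243.] [0.4736 0.0735 0.6772] 0.03
t 20.55 pos [0.4748 0.0715 0.1998] F [0.16 0.19 0.16] M [ 0.025  0.004 -0.034] gap 0.0429 ff 0.0
tool shift cm [ 0.04 -0.07 10.38] | 10.4 rotvec [-0.001  0.002 -0.004] shift in goal axes [ 0.03 -0.08 10.38]
side 0 [[259.3 129.1]]
side 0.005 [[258.  127.4]]
side 0.01 [[256.6 125.7]]
[([319.7, 160.8], 37), ([268.5, 198.7], 22), ([373.5, 201.0], 22), ([373.3, 280.9], 936), ([213.4, 288.6], 30), ([266.0, 302.4], 57), ([369.3, 318.7], 153), ([208.3, 343.9], 56)]
top 0 [[151.8 232.4]]
top 0.005 [[151.  233.5]]
top 0.01 [[150.1 234.6]]
[([380.4, 197.8], 503), ([409.9, 294.3], 23), ([436.3, 346.7], 25)]
```

```bash
python3 -m inch '[[0.03,-0.15,3,0,0,0,0.5],[0,0,3,0,0,0,0.5],[0,0,3,0,0,0,0.5],[0,0,1.38,0,0,0,0.5],[0,0,0,0,0,0,0.5],[0,0,0,0,0,0,0],[0,0,0,0,0,0,0],[0,0,0,0,0,0,0],[0,0,0,0,0,0,0],[0,0,-2,0,0,0,0]]' && python3 -m inch '[[0,0,-5,0,0,0,0],[0,0,-5,0,0,0,0],[0,0,-3,0,0,0,0],[0,0,0,0,0,0,0],[0,0,0,0,0,0,0],[0,0,0,0,0,0,0],[0,0,0,0,0,0,0],[0,0,0,0,0,0,0],[0,0,0,0,0,0,0],[0,0,0,0,0,0,0]]'; python3 go.py .57 -.306 .245 .04
```

```text
clock: 21.9
position: [0.4714, 0.0733, 0.115]
ee_rot: [-0.001, 0.943, 0.334, -0.003]
force: [-0.7, 0.5, -3.4]
finger_gap: 0.0255
finger_force: 59.7
clock: 23.15
position: [0.4736, 0.0735, 0.2465]
ee_rot: [-0.0, 0.943, 0.334, -0.001]
force: [0.2, 0.5, -3.6]
finger_gap: 0.0254
finger_force: 60.0
t 23.15 pos [0.4736 0.0735 0.2465] F [ 0.21  0.46 -3.57] M [ 0.062 -0.016 -0.014] gap 0.0254 ff 60.0
tool shift cm [-16.39  35.56   0.15] | 39.2 rotvec [-0.     0.002  0.641] shift in goal axes [ 8.12 38.3   0.15]
```

3.5 N, so A is spent. Carrying it to the tray.

```bash
python3 -m inch '[[0,0,-4,0,0,0.171,0],[0,0,0,0,0,0.171,0],[0,0,0,0,0,0.171,0],[0,0,0,0,0,0.171,0],[0,0,0,0,0,0.17,0],[2.35,5.11,0,0,0,0,0],[2.35,5.11,0,0,0,0,0],[2.35,5.11,0,0,0,0,0],[2.35,5.11,0,0,0,0,0],[2.35,5.11,0,0,0,0,0]]' && python3 -m inch '[[2.35,5.11,0,0,0,0,0],[2.35,5.11,0,0,0,0,0],[0,0,3,0,0,0,0],[0,0,5,0,0,0,0],[0,0,0,0,0,0,0],[0,0,0,0,0,0,0],[0,0,0,0,0,0,0],[0,0,0,0,0,0,0],[0,0,0,0,0,0,0],[0,0,0,0,0,0,0]]'; python3 go.py .574 -.307 .1005 -.173; python3 - <<'E'
from h import *
S=[.5797,.2809,.0775,.046]
for c in ("side","top"):
    im=imaging.grab_frame(c); hs=cv2.cvtColor(im,cv2.COLOR_RGB2HSV); y=cv2.inRange(hs,(12,120,80),(30,255,255)); n,_,s,ce=cv2.connectedComponentsWithStats(y)
    print(c,[(ce[j].round(1).tolist(),int(s[j][4])) for j in range(1,n) if s[j][4]>8])
    for d in imaging.masks_of(c,"cartridge_1"): print((np.array(d["rect"])*[640,480,640,480]).round(),end=' ')
    for k in (0,.005,.01):
        u=proj(c,yawT(S,(box((-.022,.022),(-.013,.013),(.084,.13))+[0,0,k])@TI.T)); print(k,u.min(0).round(1),u.max(0).round(1))
    cv2.imwrite(f"pics/{c}6.png",im[:,:,::-1])
E
```

```text
clock: 24.4
position: [0.5457, -0.2003, 0.2866]
ee_rot: [0.0, 0.996, -0.087, -0.0]
force: [0.6, 0.4, -2.4]
finger_gap: 0.0256
finger_force: 60.6
clock: 25.65
position: [0.5739, -0.3073, 0.2069]
ee_rot: [0.0, 0.996, -0.086, -0.001]
force: [-0.3, 0.2, -3.3]
finger_gap: 0.0254
finger_force: 60.9
t 25.65 pos [ 0.5739 -0.3073  0.2069] F [-0.32  0.18 -3.3 ] M [ 0.021  0.046 -0.009] gap 0.0254 ff 60.9
tool shift cm [ 1.000e-02 -4.000e-02  1.064e+01] | 10.6 rotvec [ 0.001  0.001 -0.   ] shift in goal axes [ 0.   -0.03 10.64]
side [([258.6, 130.0], 14), ([319.7, 160.8], 37), ([373.4, 201.5], 18), ([373.3, 280.9], 935), ([213.2, 288.8], 28), ([265.9, 302.1], 67), ([369.2, 318.7], 154), ([208.3, 343.9], 55)]
[197. 331. 234. 411.] [255. 125. 287. 154.] [252. 296. 288. 368.] [406. 289. 455. 370.] [194. 280. 244. 350.] [360. 196. 384. 260.] 0 [250.4 121.3] [282.7 154.8]
0.005 [249.  119.6] [281.5 153.3]
0.01 [247.6 117.9] [280.3 151.8]
top [([313.9, 158.6], 11), ([184.1, 174.0], 40), ([380.4, 197.8], 498), ([152.4, 232.9], 22), ([410.1, 294.2], 35), ([436.1, 346.8], 27)]
[357. 321. 388. 347.] [478. 184. 521. 211.] [143. 206. 172. 244.] [409. 331. 451. 354.] [365. 180. 398. 218.] [431. 181. 499. 275.] 0 [142.1 209.6] [169.6 243.9]
0.005 [141.2 210.5] [169. 245.]
0.01 [140.3 211.5] [168.3 246.2]
```

Seated is confirmed: the stub is at side (258.6,130.0) and top (152.4,232.9), within 1 px of the fully-home prediction. Lowering the spent one into the tray.

```bash
python3 -m inch '[[0,-0.03,4,0,0,0,0],[0,0,4,0,0,0,0],[0,0,1.8,0,0,0,0],[0,0,0.6,0,0,0,0],[0,0,0.2,0,0,0,0],[0,0,0.05,0,0,0,0],[0,0,0,0,0,0,0],[0,0,0,0,0,0,0],[0,0,0,0,0,0,0],[0,0,0,0,0,0,0]]'; python3 go.py .574 -.307 .1005 -.173
```

```text
clock: 27.1
position: [0.5749, -0.3078, 0.1019]
ee_rot: [0.001, 0.996, -0.087, 0.001]
force: [0.4, -0.3, 6.2]
finger_gap: 0.0252
finger_force: 62.0
t 27.1 pos [ 0.5749 -0.3078  0.1019] F [ 0.43 -0.26  6.2 ] M [ 0.069  0.052 -0.048] gap 0.0252 ff 62.0
tool shift cm [-0.1  -0.07  0.14] | 0.2 rotvec [ 0.002 -0.002 -0.   ] shift in goal axes [-0.1  -0.07  0.14]
```

```bash
python3 -m inch '[[0,0,0,0,0,0,0.5],[0,0,0,0,0,0,0.5],[0,0,0,0,0,0,0.5],[0,0,-4,0,0,0,0.5],[0,0,-6,0,0,0,0.5],[0,0,-2,0,0,-0.175,0.5],[0,0,0,0,0,-0.175,0.5],[0,0,0,0,0,-0.175,0.5],[0,0,0,0,0,-0.175,0.5],[0,0,0,0,0,-0.175,0.5]]' && python3 -m inch '[[0,0,0,0,0,-0.175,0.5],[0,0,0,0,0,-0.175,0.5],[0,0,0,0,0,-0.175,0.5],[0,0,0,0,0,-0.175,0.5],[5.29,0.32,0,0,0,0,0.5],[5.29,0.32,0,0,0,0,0.5],[5.29,0.32,0,0,0,0,0.5],[5.29,0.32,0,0,0,0,0.5],[5.29,0.32,0,0,0,0,0.5],[0,0,0,0,0,0,0.5]]'; python3 ref.py .6472 .0026 1.402; python3 go.py .6472 .0026 .096 1.402; python3 - <<'E'
from h import *
imaging.grab_frame("top"); print(ground("top",(326,213),.15))
for n in ("solvent_bottle","wrench","vial_block"):
    for d in imaging.boxes_of("top",n)[:1]: print(n,(np.array(d["rect"])*[640,480,640,480]).round())
E
```

```text
clock: 28.35
position: [0.5738, -0.3068, 0.2197]
ee_rot: [-0.0, 0.938, 0.346, -0.001]
force: [-0.1, -0.5, -0.2]
finger_gap: 0.0426
finger_force: 0.0
clock: 29.6
position: [0.6345, -0.045, 0.2195]
ee_rot: [-0.001, 0.763, 0.647, -0.0]
force: [0.5, -0.7, 0.8]
finger_gap: 0.0428
finger_force: 0.0
0.95 [303. 143. 345. 215.] pred [327. 179.] [0.6457 0.0035 1.4632] 0.034
t 29.7 pos [ 0.6341 -0.0486  0.2195] F [-0.56  0.09  0.58] M [0.026 0.016 0.002] gap 0.0424 ff 0.0
tool shift cm [ 5.28  0.46 12.34] | 13.4 rotvec [-0.002  0.001  0.001] shift in goal axes [ 5.26  0.43 12.35]
[ 0.54586848 -0.01797281]
solvent_bottle [234. 183. 255. 219.]
wrench [361. 118. 387. 156.]
```

```bash
python3 -m inch '[[5.2,0.4,1,0,0,-0.03,0.5],[0,0,0,0,0,0,0.5],[0,0,0,0,0,0,0.5],[0,0,0,0,0,0,0.5],[0,0,0,0,0,0,0.5],[0,0,0,0,0,0,0.5],[0,0,0,0,0,0,0.5],[0,0,0,0,0,0,0.5],[0,0,0,0,0,0,0.5],[0,0,0,0,0,0,0.5]]'; python3 ref.py .646 .0033 1.44;python3 ref.py .646 .0033 1.44; python3 go.py .646 .0033 .096 1.45
```

```text
clock: 31.15
position: [0.6469, 0.0018, 0.2097]
ee_rot: [-0.0, 0.754, 0.656, -0.001]
force: [0.2, 0.4, 1.1]
finger_gap: 0.0427
finger_force: 0.0
0.7 [297. 195. 337. 285.] pred [317. 241.] [0.646  0.0038 1.4727] 0.038
0.73 [296. 195. 339. 288.] pred [317. 241.] [0.646  0.0037 1.4585] 0.039
t 31.35 pos [0.6469 0.0017 0.2097] F [ 0.38  1.18 -0.47] M [-0.01   0.029 -0.04 ] gap 0.0429 ff 0.0
tool shift cm [ 0.16 -0.09 11.37] | 11.4 rotvec [-0.002  0.001 -0.018] shift in goal axes [ 0.15 -0.11 11.37]
```

```bash
python3 -m inch '[[0.18,-0.1,3,0,0,-0.025,0.5],[0,0,3,0,0,0,0.5],[0,0,3,0,0,0,0.5],[0,0,2.35,0,0,0,0.5],[0,0,0,0,0,0,0.5],[0,0,0,0,0,0,0],[0,0,0,0,0,0,0],[0,0,0,0,0,0,0],[0,0,0,0,0,0,0],[0,0,-2,0,0,0,0]]' && python3 -m inch '[[0,0,-5,0,0,0,0],[0,0,-6,0,0,0,0],[0,0,-6,0,0,0,0],[0,0,0,0,0,0.18,0],[0,0,0,0,0,0.18,0],[0,0,0,0,0,0.18,0],[0,0,0,0,0,0.18,0],[0,0,0,0,0,0.18,0],[0,0,0,0,0,0.18,0],[0,0,0,0,0,0.18,0]]'; python3 go.py .4956 -.2936 .28 -.173
```

```text
clock: 32.6
position: [0.6441, 0.0038, 0.1148]
ee_rot: [-0.002, 0.746, 0.666, -0.002]
force: [-0.5, -0.4, -3.4]
finger_gap: 0.0256
finger_force: 59.4
clock: 33.85
position: [0.646, 0.0036, 0.2872]
ee_rot: [0.0, 0.995, 0.095, -0.001]
force: [0.3, -0.4, -3.3]
finger_gap: 0.0254
finger_force: 59.8
t 33.85 pos [0.646  0.0036 0.2872] F [ 0.28 -0.42 -3.3 ] M [ 0.026  0.009 -0.011] gap 0.0254 ff 59.8
tool shift cm [-20.4   26.33   0.75] | 33.3 rotvec [0.    0.001 0.364] shift in goal axes [-9.7  31.87  0.72]
```

3.3 N: spent, as expected. On to the tray's other end.

```bash
python3 -m inch '[[0,0,0,0,0,0.182,0],[0,0,0,0,0,0.182,0],[-1.62,5.31,0.1,0,0,0,0],[-1.62,5.31,0.1,0,0,0,0],[-1.62,5.31,0.1,0,0,0,0],[-1.62,5.31,0.1,0,0,0,0],[-1.62,5.31,0.1,0,0,0,0],[-1.62,5.31,0.1,0,0,0,0],[0,0,0,0,0,0,0],[0,0,0,0,0,0,0]]'; python3 go.py .4956 -.2936 .1005 -.173
```

```text
clock: 35.1
position: [0.4973, -0.2942, 0.2813]
ee_rot: [0.0, 0.996, -0.084, -0.0]
force: [0.1, 0.6, -2.1]
finger_gap: 0.0255
finger_force: 60.6
t 35.1 pos [ 0.4973 -0.2942  0.2813] F [ 0.1   0.58 -2.14] M [ 0.032 -0.068  0.022] gap 0.0255 ff 60.6
tool shift cm [-0.16 -0.03 18.08] | 18.1 rotvec [0.    0.001 0.005] shift in goal axes [-0.18 -0.03 18.08]
```

```bash
python3 -m inch '[[-0.15,0,5,0,0,0,0],[0,0,5,0,0,0,0],[0,0,5,0,0,0,0],[0,0,2,0,0,0,0],[0,0,0.6,0,0,0,0],[0,0,0.3,0,0,0,0],[0,0,0.1,0,0,0,0],[0,0,0.05,0,0,0,0],[0,0,0,0,0,0,0],[0,0,0,0,0,0,0]]'; python3 go.py .4956 -.2936 .1005 -.173
```

```text
clock: 36.35
position: [0.4964, -0.2948, 0.1015]
ee_rot: [0.001, 0.996, -0.084, 0.0]
force: [-0.1, -0.4, 4.6]
finger_gap: 0.0256
finger_force: 61.4
t 36.35 pos [ 0.4964 -0.2948  0.1015] F [-0.08 -0.42  4.59] M [ 0.062  0.057 -0.05 ] gap 0.0256 ff 61.4
tool shift cm [-0.1  -0.11  0.1 ] | 0.2 rotvec [ 0.002 -0.001  0.006] shift in goal axes [-0.1  -0.11  0.1 ]
```

```bash
python3 -m inch '[[0,0,0,0,0,0,0.5],[0,0,0,0,0,0,0.5],[0,0,0,0,0,0,0.5],[0,0,-4,0,0,0,0.5],[0,0,-6,0,0,0,0.5],[0,0,-6,0,0,0,0.5],[-4,4,0,0,0,0,0.5],[-4,4,0,0,0,0,0.5],[-4,4,0,0,0,0,0.5],[-4,4,0,0,0,0,0.5]]'; python3 - <<'E'
from h import *
print(sensors.state()["position"],sensors.state()["force"].round(1))
k=[]
for c in ("side","top"):
    im=np.ascontiguousarray(imaging.grab_frame(c)[:,:,::-1]); k.append(cv2.resize(im[90:450,120:520] if c=="side" else im[110:370,110:520],(400,360) if c=="side" else (400,254)))
z=np.zeros((360,800,3),np.uint8); z[:,:400]=k[0]; z[:254,400:]=k[1]; cv2.imwrite("pics/end.png",z)
E
```

```text
clock: 37.6
position: [0.31, -0.4259, 0.2605]
ee_rot: [0.0, 0.997, -0.083, -0.001]
force: [0.1, -0.7, 0.0]
finger_gap: 0.0425
finger_force: 0.0
[ 0.30995933 -0.42594584  0.2604935 ] [ 0.1 -0.7  0. ]
```

View pics/end.png

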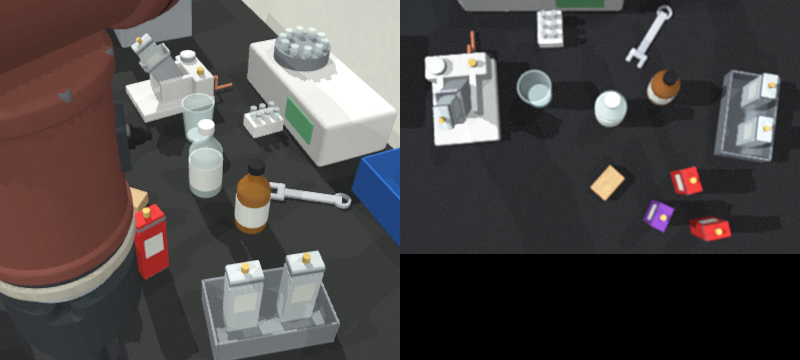

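The final view shows the full cartridge seated in the sleeve at (440,105), both spent ones upright in the tray at (242,295) and (302,285), and everything else unmoved.

```bash
python3 -c "
from workcell import finish_job
print(finish_job())"
```

```text
the job is handed in; nothing more can be done
None
```

The full cartridge (about 6 N in the gripper) is fully home in the dock sleeve, both spent ones (about 3.4 N each) stand upright in the grey tray, nothing else was touched, and the job was handed in at about 38 s.

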